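# Build a gift column beside the display riser

### The job

Build a neat column of three gifts against the right-hand long side of the low wooden riser, the side that faces the grey slab pack: push the flat grey slab pack across the table until its long side lies flush against the riser, then slide the blue-dotted slab pack sideways off the riser so that it rests squarely on the grey one, then set the red bar with the bow down squarely on top, upright and without dropping it. Never lift the two slab packs, only push them; keep everything in line and centred, and leave the other goods on the table where they are.

Things in the scene. Friction and masses are not known exactly. Their poses are not given: they have to be found in the camera images.
- riser: low wooden riser fixed to the table (place varies), 110 mm (x) by 210 mm (y) by 46 mm high; origin at the centre of its underside. Its plain +x side (55 mm out), facing the robot's right (world -y, turned up to 0.25 rad), is the column side. At the back, beyond x = 0.75 m from y = -0.18 to 0.46 m, lies a fixed dark board 32 mm high with stacked packs
- grey_slab_center (a point): centre (half-way up) of the flat slab pack in dark grey cellophane with a thin yellow ribbon, no bow, that lies on the table: base of the column. Solid part 88 mm (x) by 170 mm (y, the long way) by 44 mm high; the cellophane looks up to 4 mm wider at each side and end. About 0.2 kg, too wide to grip
- grey_slab: the same grey slab pack; origin at the centre of its underside, y along its length, z up
- blue_slab_center (a point): centre (half-way up) of the flat slab pack in white paper with blue dots, a thin yellow ribbon and no bow, that lies on the riser: second layer. Solid part 81 mm (x) by 154 mm (y, the long way) by 40 mm high; the wrapping looks up to 14 mm longer at each end and 4 mm wider at each side. About 0.2 kg. The riser's top is 2 mm higher than the grey pack's, so it slides across when the grey pack lies against the riser
- blue_slab: the same blue-dotted slab pack; origin at the underside, y along its length, z up
- red_bar_center (a point): centre (half-way up) of the red bar with cream dots and a red bow: top of the column. Solid part 68 mm (x, grip across this) by 174 mm (y, the long way) by 52 mm high; the soft bow rises to 76 mm above the underside and cannot be felt. About 0.2 kg. It lies on the table at one of three places, to the far left or the right, which it shares by lot with the striped and violet bars
- red_bar: the same red bar; origin on its underside, 10 mm from the centre line towards its -x; y along its length, z up
- striped_bar_center (a point): centre of a bystander: orange striped bar 67 (x) x 190 (y) x 51 mm high, long side about along world x; not to be moved
- violet_bar_center (a point): centre of a bystander: white bar with violet dots and a red bow, 68 x 180 x 47 mm (bow to 71), long side about along world x; not to be moved
- green_canister_center (a point): centre of a bystander: green canister with wooden lid, 64 mm across, 75 mm high; not to be moved
- white_canister_center (a point): centre of a bystander: white canister with wooden lid, 68 mm across, 85 mm high; not to be moved
- price_stand_center (a point): centre of the foot of a bystander: price card in an oak foot, foot 22 (x) x 52 (y) x 16 mm, card to 62 mm; not to be moved
- bow_slab_center (a point): centre of a bystander: brown slab pack with yellow bow, 83 x 172 x 47 mm (bow to 86), long side about along world y, at the back right; not to be moved
Not all that is in view belongs to the job. Leave any turquoise look-alike of the red_bar alone.

How it is judged (in metres and radians):
On the way, in this order (a step that is already met when the one before it is completed fails the run):
1. the grey slab pack lies flat along the riser's column side, against it (x of grey_slab_center in the frame of riser below 0.112 m and y of grey_slab_center in the frame of riser between -0.05 and 0.05 m and angle between the y axis of grey_slab and the y axis of riser, either way round below 0.12 rad and height (world z) of grey_slab_center below 0.028 m), for 0.2 s.
2. the blue-dotted slab pack lies flat and square on the grey one (all of step 1 and horizontal distance between blue_slab_center and grey_slab_center below 0.015 m and angle between the y axis of blue_slab and the y axis of grey_slab, either way round below 0.12 rad and height (world z) of blue_slab_center between 0.058 and 0.07 m and angle between blue_slab's own z axis and vertical below 0.06 rad), for 0.2 s.
At the end, for the whole second after the job is handed in: Grey slab flat on the table, within 13 mm of the riser's column side, turned under 0.12 rad, middle within 50 mm of the riser's; blue-dotted slab flat on it, red bar upright on that, each within 15 mm of centre and 0.12 rad of the one below; all at rest (all of step 2 and horizontal distance between red_bar_center and blue_slab_center below 0.015 m and angle between the y axis of red_bar and the y axis of blue_slab, either way round below 0.12 rad and height (world z) of red_bar_center between 0.104 and 0.117 m and angle between red_bar's own z axis and vertical below 0.06 rad and linear speed of each of grey_slab, blue_slab, red_bar below 0.02 m/s); the robot touches nothing.
It fails at once if a slab pack is lifted (grey more than 20 mm off the table, blue-dotted more than 20 mm off the riser's height) (height (world z) of grey_slab_center above 0.042 m or height (world z) of blue_slab_center above 0.086 m).
It fails at once if the blue-dotted slab pack falls off the riser (height (world z) of blue_slab_center below 0.05 m).
It fails at once if the red bar is dropped (falls unheld faster than 0.5 m/s) (linear speed of red_bar above 0.5 m/s and contact force between the fingers and red_bar below 0.05 N and contact force between red_bar and anything else below 0.05 N).
It fails at once if a bystander is moved by more than 20 mm (distance of any of striped_bar_center, violet_bar_center, green_canister_center, white_canister_center, price_stand_center, bow_slab_center from where it was at the start of the episode above 0.02 m).
It also fails if it takes over 66 s, if anything falls off the work surface, if the arm or the gripper's body presses on something with over 40 N, if the wrist force passes 120 N, or if a joint passes its speed limit or range.

### The arm

A 6-joint arm with a two-finger parallel gripper is mounted at the origin on a cart in front of the work surface, level with it; the furniture and walls round the work are solid. World frame = base frame: x ahead of the robot, y to its left, z up, the work surface at z = 0. Lengths are in mm, angles in rad, forces in N, time in s.
With the tool pointing down it reaches from about 350 to 775 mm from the base axis. Payload 7.3 kg.
Tool frame: the origin (TCP) lies at the very end of the fingers, on their centre line; the grasp point (between the pads) lies 19 mm behind it (bot.grip_point_offset is the distance from the TCP to the grasp point, in mm); z points along the fingers, y is the line along which they close (so a half turn about z gives the same grasp; the last joint's range is limited). The gripper opens to 92 mm and grips with 3 to 60 N. Pads are 19 mm wide; open, the fingers measure 130 mm over their backs; the gripper's body (75 mm by 190 mm) begins 47 mm behind the grasp point.
Start: joints at [-1.325, 0.342, 1.524, -0, 1.275, -0.146], TCP at [200.496, -485.228, 226.741] pointing down, gripper open.
Joint ranges: [-2.53, 2.53], [-0.77, 2.02], [0.04, 2.7], [-1, 4.14], [0.28, 2.66], [-3.11, 3.11]. Speed limits (rad/s): [2.57, 2.57, 3.14, 3.14, 3.14, 3.14].

### API

Orientations are given as [roll, pitch, yaw] about the fixed x, y, z axes, in that order (R = Rz(yaw) Ry(pitch) Rx(roll)).
In Python, from plant import bot gives the robot as it stands. The module is installed in compiled form; this text tells all that it offers.
- The arm moves only by the shell command python3 -m jog 'ROWS' [OPENING]. ROWS is JSON, a list of rows, each a list of 6 numbers: the shift along the tool's x, y, z in mm, then the turn, a rotation vector about the tool's x, y, z in rad. In form: [[dx, dy, dz, rx, ry, rz], ...]. A call has 1 to 12 rows; each row shifts and turns the commanded pose from where the row before left it, along the tool's axes as they then stand; what a row does not reach is not made up. A row lasts 1/10 s, in which the tool goes at most 50 mm and 8.59 degrees, less where a joint would pass 70% of its speed; a pose out of reach is approached as far as the arm can. A call with a gripper value outside its range is refused whole. OPENING is the opening in per cent of the stroke, from 0 (shut) to 100 (fully open), set as the call begins (- or left out, the last holds). The fingers move at their own pace and stop on an object; the grip force is fixed at half the most. Time passes only in rows, so rows that do not move let the fingers close. It gives the time, the measured TCP pose, the force, the opening and the grip force at its end, in the units of the state.
- bot.get_obs(): the state, without advancing time (a new reading comes with each control period).
- bot.capture(name): name is "scene" or "top"; returns the picture (400x640x3 uint8, red, green, blue); there is no depth.
- bot.camera_model(name): a dict with "fx", "fy", "cx", "cy" (pixels), "position" and "orientation" of the camera in the world. Camera axes: x right, y down, z forward; pixel columns grow to the right and rows downward; lengths in mm; the calibration is good to about 2 mm. A picture is of the moment at which its call begins. camera_model takes no time and is no camera call.
- bot.close_job(): hands the job in; it is judged then, once.
Trained networks look in the newest picture that a camera, given by its name, has taken for a name from the list of things; names that differ only in an ending like _2 or _b are one class to them, and where a whole thing is asked for, a point or a joint stands for the part that bears it (a point fixed in the world has none). Each returns a list of dicts, best first, with "p" (0 to 1); they miss things now and then, are a little off and sometimes report something else, mostly with a low value. They report only what shows in the picture. A call takes as long as a camera call. They do not tell look-alikes from the thing itself.
- bot.outline_of(target, camera): "mask" (400x640 bool, what is visible of it) and "pixel" ([column, row] in pixels, amid what is visible of it).
The state is a dict: "time": time; "joint_positions": joint angles; "dq": joint speeds; "tau": joint torques, N m; "tool_pos": TCP position; "tcp_rot": TCP orientation; "contact_force": force on the tool from outside, world axes, zero at the start; "moment": the same for the moment, N m; "grip_width": finger opening in mm; "finger_force": force on a finger pad.
Only numpy, scipy, OpenCV 4.12 (cv2) and the standard library are available. Lean on these libraries where they do the work, as an engineer would, in place of code of your own. Each camera call takes 0.05 s, during which the arm holds its last target. There are 200 camera calls.

## Working session

There is one attempt and no reset: what is moved stays moved. The work goes in short steps, Python scripts to look and compute and a shell command to move; the robot and the scene stay as the last step left them, time stands still between calls to the robot, and variables do not carry over. Pictures are saved under pics/ and viewed, at most 10 in all, crops included, and the job is handed in when it is done.

```bash
mkdir -p pics; cat > h.py <<'E'
import numpy as np, cv2
from scipy.spatial.transform import Rotation as R
from plant import bot
def cam(n):
    m=bot.camera_model(n); o=np.array(m["orientation"],float)
    Rm=o if o.shape==(3,3) else (R.from_euler('xyz',o).as_matrix() if o.size==3 else R.from_quat(o).as_matrix())
    return m,Rm,np.array(m["position"],float)
def to_plane(n,px,z):
    m,Rm,p=cam(n); px=np.atleast_2d(px).astype(float)
    d=np.c_[(px[:,0]-m["cx"])/m["fx"],(px[:,1]-m["cy"])/m["fy"],np.ones(len(px))]@Rm.T
    return (p+d*((z-p[2])/d[:,2])[:,None])[:,:2]
def proj(n,P):
    m,Rm,p=cam(n); c=(np.atleast_2d(P)-p)@Rm
    return np.c_[m["fx"]*c[:,0]/c[:,2]+m["cx"],m["fy"]*c[:,1]/c[:,2]+m["cy"]]
def snap(n,f=None):
    im=np.asarray(bot.capture(n))
    if f: cv2.imwrite("pics/"+f,im[:,:,::-1])
    return im
E
python3 - <<'E'
from h import *
for n in("scene","top"):
    snap(n,n+"0.png"); print(bot.camera_model(n))
o=bot.get_obs();print(o)
for t in["riser","grey_slab","blue_slab","red_bar","striped_bar_center","violet_bar_center","green_canister_center","white_canister_center","price_stand_center","bow_slab_center"]:
    for n in("top","scene"):
        for d in bot.outline_of(t,n)[:3]:
            print(t,n,round(d["p"],2),np.round(d["pixel"]),d["mask"].sum(),to_plane(n,d["pixel"],45).round() )
E
```

```text
{'fx': 400.3261136458289, 'fy': 400.3261136458289, 'cx': 316.018221263128, 'cy': 197.81539396278137, 'position': array([-637.56527667,  569.95222024,  702.37882905]), 'orientation': array([-2.00083308, -0.0185771 , -2.08886083])}
{'fx': 403.08969586563614, 'fy': 403.08969586563614, 'cx': 325.3394495422781, 'cy': 200.4085553099679, 'position': array([ 303.60881082, -126.26359026, 1407.44703371]), 'orientation': array([-2.94444062,  0.02631562, -1.5753764 ])}
{'time': 0.1, 'joint_positions': array([-1.32501844e+00,  3.42659868e-01,  1.52488357e+00,  2.74300382e-05,
        1.27544117e+00, -1.46008337e-01]), 'dq': array([-0.00021066, -0.0023798 , -0.0016678 ,  0.00174816,  0.00061853,
        0.00091053]), 'tau': array([ 2.01351693e-03, -4.32003593e+01, -2.44694817e+01,  7.19063985e-02,
        5.26500796e-02, -6.09215317e-05]), 'tool_pos': array([ 200.4023782 , -484.85951053,  226.12417284]), 'tcp_rot': array([-3.14021932e+00, -2.28467962e-04,  3.91778067e-01]), 'contact_force': array([ 0.03944659,  0.58115537, -0.59574551]), 'moment': array([ 0.03445609, -0.01889225,  0.00430012]), 'f
[... 726 characters left out ...]
95 [382. 190.] 362 [[ 538. -431.]]
violet_bar_center top 0.63 [177. 225.] 1176 [[495. 420.]]
violet_bar_center scene 0.57 [170. 252.] 1034 [[463. 432.]]
green_canister_center top 0.68 [228. 254.] 333 [[396. 237.]]
green_canister_center scene 0.94 [238. 254.] 453 [[358. 257.]]
white_canister_center top 0.69 [352. 162.] 360 [[ 711. -187.]]
white_canister_center scene 0.66 [308. 182.] 151 [[ 764. -204.]]
white_canister_center scene 0.53 [290. 208.] 689 [[566. -17.]]
price_stand_center scene 0.74 [306. 229.] 245 [[397.   5.]]
bow_slab_center top 0.97 [396. 159.] 1192 [[ 722. -340.]]
bow_slab_center scene 0.62 [359. 182.] 72 [[ 663. -402.]]
bow_slab_center scene 0.55 [227. 232.] 616 [[504. 244.]]
```

```bash
python3 -c "
import cv2,numpy as np
a=cv2.imread('pics/top0.png');print(a.shape)"
```

```text
(400, 640, 3)
```

View pics/top0.png

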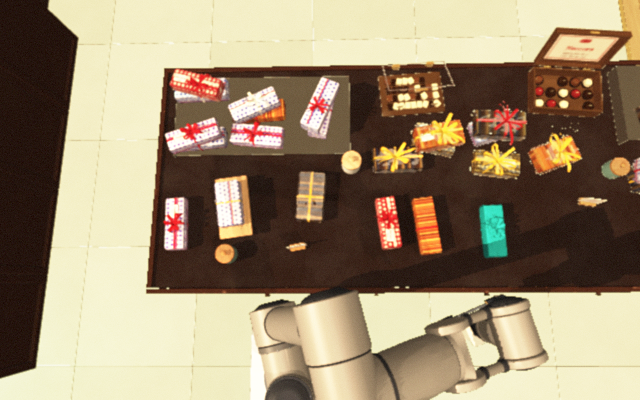

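View pics/scene0.png

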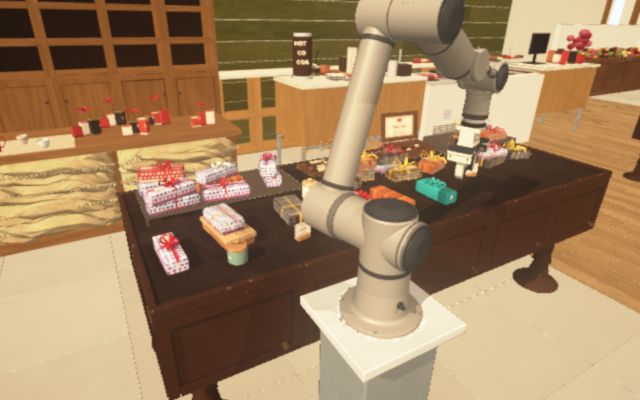

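Top view: the riser is at (240,208) with the blue-dotted pack on it at (228,200). The grey pack is at (311,196), the red bar at (388,222), the striped bar at (428,226) and the violet bar at (176,223). There are two red_bar candidates: (388,222) is red with cream dots, and (494,231) is the turquoise look-alike. The first fits the description. Next I fit the poses and confirm in one crop.

```bash
cat >> h.py <<'E'
from scipy.optimize import minimize
def corners(x,y,a,L,W,z0,z1):
    # L along body y, W along body x; a = direction angle of body y
    c=[]
    for z in(z0,z1):
        for s,t in((-1,-1),(1,-1),(1,1),(-1,1)):
            u=t*L/2*np.array([np.cos(a),np.sin(a)])+s*W/2*np.array([np.sin(a),-np.cos(a)])
            c.append([x+u[0],y+u[1],z])
    return np.array(c)
S=4
def sil(n,q,dims,off,shape):
    h=cv2.convexHull(((proj(n,corners(*q,*dims))-off+.5)*S-.5).astype(np.float32)*16)
    im=np.zeros((shape[0]*S,shape[1]*S),np.uint8); cv2.fillConvexPoly(im,np.round(h).astype(np.int32),255,shift=4)
    return cv2.resize(im,shape[::-1],interpolation=cv2.INTER_AREA)/255.
def fit(n,mask,q0,dims,ignore=None,fitdims=False):
    ys,xs=np.where(mask); off=np.array([xs.min()-25,ys.min()-25]); e=[xs.max()+25,ys.max()+25]
    sl=np.s_[off[1]:e[1],off[0]:e[0]]; M=mask[sl].astype(float); w=np.ones_like(M) if ignore is None else 1-ignore[sl].astype(float)
    def f(v):
        d=dims if not fitdims else (dims[0]+v[3]*5,dims[1]+v[4]*5,*dims[2:])
        return np.sum(w*np.abs(sil(n,(q0[0]+v[0]*10,q0[1]+v[1]*10,q0[2]+v[2]*.1),d,off,M.shape)-M))
    k=5 if fitdims else 3
    r=minimize(f,np.zeros(k),method="Nelder-Mead",options=dict(initial_simplex=np.vstack([np.zeros(k),np.eye(k)*1.0]),maxiter=600))
    r=minimize(f,r.x,method="Nelder-Mead",options=dict(initial_simplex=r.x+np.vstack([np.zeros(k),-.3*np.eye(k)]),maxiter=600))
    v=r.x; return (q0[0]+v[0]*10,q0[1]+v[1]*10,q0[2]+v[2]*.1),r.fun,mask.sum(),v[3:]*5
def get(t,n,near):
    for d in bot.outline_of(t,n):
        if np.hypot(*(np.array(d["pixel"])-near))<25: return d["mask"].astype(bool)
def draw(im,n,q,dims,col=(0,255,0)):
    p=np.round(proj(n,corners(*q,*dims))*1).astype(int)
    return p
E
python3 - <<'E'
from h import *
im=snap("top")
g=get("grey_slab","top",(311,198)); b=get("blue_slab","top",(228,200)); r=get("riser","top",(243,217)); rd=get("red_bar","top",(387,220))
# colour-based wooden mask check
D=dict(g=(175,92,0,44),b=(172,86,46,86),r=(210,110,0,46),d=(176,70,0,52))
out={}
for k,m,q in(("g",g,(586,-42,0)),("b",b,(585,245,0)),("d",rd,(506,-302,0))):
    for fd in(0,1):
        f_=fit("top",m,q,D[k],None,fd); print(k,fd,np.round(f_[0],3),f_[1:])
        if not fd: out[k]=f_[0]
hsv=cv2.cvtColor(im,cv2.COLOR_RGB2HSV)
f_=fit("top",r&~b,(565,220,0),D["r"],b); print("r net",np.round(f_[0],3),f_[1:]); out["r"]=f_[0]
big=cv2.resize(im[140:270,150:410],None,fx=3,fy=3,interpolation=cv2.INTER_CUBIC)
for k in out:
    p=(proj("top",corners(*out[k],*D[k]))-[150,140]+.5)*3
    for i in(0,4): cv2.polylines(big,[np.round(p[i:i+4]).astype(int)],True,(0,255,0) if i else (255,255,0),1)
cv2.imwrite("pics/crop1.png",big[:,:,::-1])
for t,q in(("striped_bar_center",(428,227)),("violet_bar_center",(177,225)),("white_canister_center",(352,162)),("green_canister_center",(228,254))):
    m=get(t,"top",q)
    if m is not None:
        ys,xs=np.where(m); print(t,cv2.minAreaRect(np.c_[to_plane("top",np.c_[xs,ys],45)].astype(np.float32)))
E
```

```text
g 0 [ 5.96373e+02 -4.06170e+01 -7.00000e-02] (np.float64(102.69019607843137), np.int64(1321), array([], dtype=float64))
g 1 [ 5.94727e+02 -4.06120e+01 -7.80000e-02] (np.float64(51.15686274509804), np.int64(1321), array([-9.52213395, -1.05274076]))
b 0 [5.69234e+02 2.35813e+02 1.74000e-01] (np.float64(294.67843137254897), np.int64(1165), array([], dtype=float64))
b 1 [5.63503e+02 2.34487e+02 1.46000e-01] (np.float64(64.15294117647059), np.int64(1165), array([-26.29441579,  -6.64463616]))
d 0 [ 4.98047e+02 -3.04614e+02  1.07000e-01] (np.float64(153.03529411764706), np.int64(1054), array([], dtype=float64))
d 1 [ 4.98019e+02 -3.06245e+02  1.23000e-01] (np.float64(54.02745098039216), np.int64(1054), array([-2.29364311, -8.73466258]))
r net [5.61155e+02 2.32055e+02 1.42000e-01] (np.float64(160.55686274509804), np.int64(795), array([], dtype=float64))
striped_bar_center ((487.1126708984375, -432.5306396484375), (191.6199951171875, 71.2374038696289), 6.883100509643555)
violet_bar_center ((500.9229736328125, 423.17376708984375), (182.55935668945312, 83.37069702148438), 3.590880870819092)
white_canister_center ((710.946533203125, -184.09527587890625), (66.67412567138672, 83.8505630493164), 89.2398910522461)
green_canister_center ((393.87384033203125, 244.75225830078125), (73.04496765136719, 62.671932220458984), 68.36148834228516)
```

View pics/crop1.png

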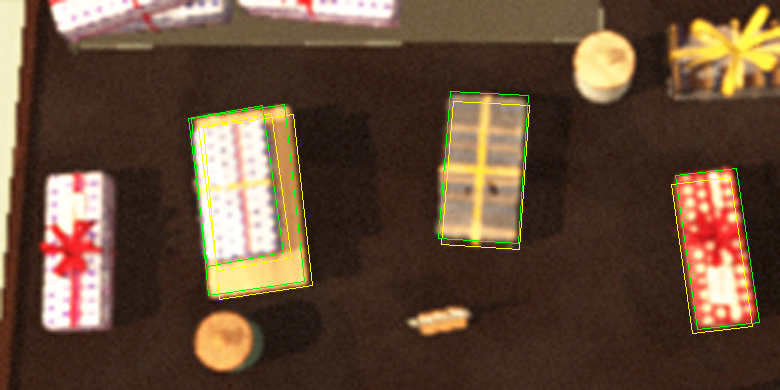

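The enlarged crop confirms it: the red, cream-dotted bar with a bow at (388,222) is the red bar, and the turquoise one is well away from it. I move behind the grey pack with the fingers open, so that both fingertips push on its long side.

```bash
python3 -m jog '[[0,0,0,0,0,-0.138],[0,0,0,0,0,-0.138],[0,0,0,0,0,-0.138],[0,0,0,0,0,-0.138],[0,0,0,0,0,-0.138],[0,0,0,0,0,-0.138],[0,0,0,0,0,-0.138],[0,0,0,0,0,-0.138]]' 100; python3 -m jog '[[33.4,30,0,0,0,0],[33.4,30,0,0,0,0],[33.4,30,0,0,0,0],[33.4,30,0,0,0,0],[33.4,30,0,0,0,0],[33.4,30,0,0,0,0],[33.4,30,0,0,0,0],[33.4,30,0,0,0,0],[33.4,30,0,0,0,0],[33.4,30,0,0,0,0],[33.4,30,0,0,0,0],[33.4,30,0,0,0,0]]'; python3 -m jog '[[0,0,0,0,0,0],[0,0,0,0,0,0]]'
```

```text
time: 2.35
tool_pos: [200.5, -485.2, 226.7]
tcp_rot: [3.142, 0.0, 1.501]
contact_force: [0.0, -1.0, -0.2]
grip_width: 91.8
finger_force: 0.0
time: 3.55
tool_pos: [590.7, -111.0, 226.8]
tcp_rot: [3.141, 0.0, 1.496]
contact_force: [0.7, -0.6, 0.8]
grip_width: 92.0
finger_force: 0.0
time: 3.75
tool_pos: [589.7, -111.7, 226.1]
tcp_rot: [-3.141, 0.0, 1.498]
contact_force: [-0.6, -1.5, -0.3]
grip_width: 91.8
finger_force: 0.0
```

```bash
python3 -m jog '[[0,0,30,0,0,0],[0,0,35,0,0,0],[0,0,35,0,0,0],[0,0,35,0,0,0],[0,0,30,0,0,0],[0,0,20,0,0,0],[0,0,12,0,0,0],[0,0,5,0,0,0]]'
python3 - <<'E'
from h import *
im=cv2.imread("pics/top0.png")[:,:,::-1].copy(); hsv=cv2.cvtColor(im,cv2.COLOR_RGB2HSV).astype(int)
V=hsv[:,:,2]; Sx=hsv[:,:,1]
roi=np.zeros(V.shape,bool); roi[170:241,208:258]=1
bright=(V>70)&roi
n,l,s,c=cv2.connectedComponentsWithStats(bright.astype(np.uint8)); k=1+np.argmax(s[1:,4]); tot=l==k
big=cv2.resize(im[168:245,205:330],None,fx=6,fy=6,interpolation=cv2.INTER_NEAREST)
cv2.imwrite("pics/crop2.png",big[:,:,::-1])
wood=tot&(Sx>110)
print(tot.sum(),wood.sum())
# joint fit: riser box U blue box silhouettes
ys,xs=np.where(tot); off=np.array([xs.min()-10,ys.min()-10]); sl=np.s_[off[1]:ys.max()+10,off[0]:xs.max()+10]
wh=cv2.morphologyEx((tot&(Sx<110)).astype(np.uint8),cv2.MORPH_CLOSE,np.ones((5,5),np.uint8))[sl]
T=tot[sl].astype(float); W=wh.astype(float)
def f(v):
    r=sil("top",(561+v[0]*10,232+v[1]*10,.142+v[2]*.1),(210,110,0,46),off,T.shape)
    b=sil("top",(565+v[3]*10,235+v[4]*10,.142+v[5]*.1),(154+v[6]*5,83,46,86),off,T.shape)
    return np.abs(np.maximum(r,b)-T).sum()+np.abs(b-W).sum()
x=np.zeros(7)
for i in range(4):
    r=minimize(f,x,method="Nelder-Mead",options=dict(initial_simplex=x+np.vstack([np.zeros(7),np.eye(7)*(1,-.6,.4,-.3)[i]]),maxiter=800)); x=r.x
print(r.fun,"riser",561+x[0]*10,232+x[1]*10,.142+x[2]*.1,"blue",565+x[3]*10,235+x[4]*10,.142+x[5]*.1,154+5*x[6])
E
```

```text
time: 4.55
tool_pos: [588.7, -113.4, 24.0]
tcp_rot: [-3.14, -0.0, 1.494]
contact_force: [0.3, 0.8, -0.8]
grip_width: 91.7
finger_force: 0.0
2173 833
246.08235294117645 riser 561.3629583519422 233.12939519054297 0.12698670524184308 blue 564.7920921699123 238.60970343165803 0.1421174724962596 155.22357560451184
```

View pics/crop2.png

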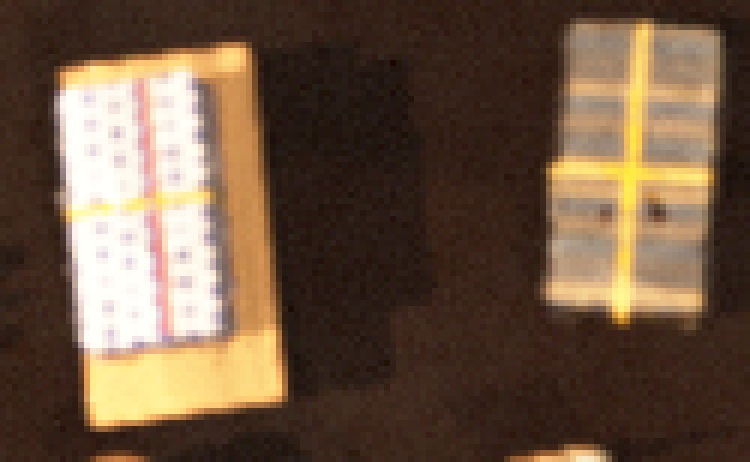

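Crop: the riser spans (57,45)–(288,428), with the blue pack at its left (+y) side and about 20 mm of wood showing on the right. The grey pack is seen whole. Next I push the grey pack while turning it to the riser's angle.

```bash
python3 -m jog '[[4,0,0,0,0,0],[4,0,0,0,0,0],[4,0,0,0,0,0],[4,0,0,0,0,0],[6,0,0,0,0,0],[8,0,0,0,0,0],[10,0,0,0,0,0],[10,0,0,0,0,0]]'; python3 -m jog '[[10,0,0,0,0,-0.0174],[10,0,0,0,0,-0.0174],[10,0,0,0,0,-0.0174],[10,0,0,0,0,-0.0174],[10,0,0,0,0,-0.0174],[10,0,0,0,0,-0.0174],[10,0,0,0,0,-0.0174],[10,0,0,0,0,-0.0174],[10,0,0,0,0,-0.0174],[8,0,0,0,0,-0.0174],[6,0,0,0,0,-0.0174],[5,0,0,0,0,-0.0174]]'
python3 - <<'E'
from h import *
im=snap("top"); cv2.imwrite("pics/crop3.png",cv2.resize(im[150:270,190:350],None,fx=5,fy=5,interpolation=cv2.INTER_CUBIC)[:,:,::-1])
E
```

```text
time: 5.35
tool_pos: [593.4, -61.9, 24.9]
tcp_rot: [3.141, 0.0, 1.496]
contact_force: [0.3, -1.6, 0.8]
grip_width: 91.7
finger_force: 1.0
time: 6.55
tool_pos: [591.8, 46.7, 24.7]
tcp_rot: [-3.142, 0.0, 1.706]
contact_force: [0.2, -1.5, 0.6]
grip_width: 92.3
finger_force: 0.9
```

View pics/crop3.png

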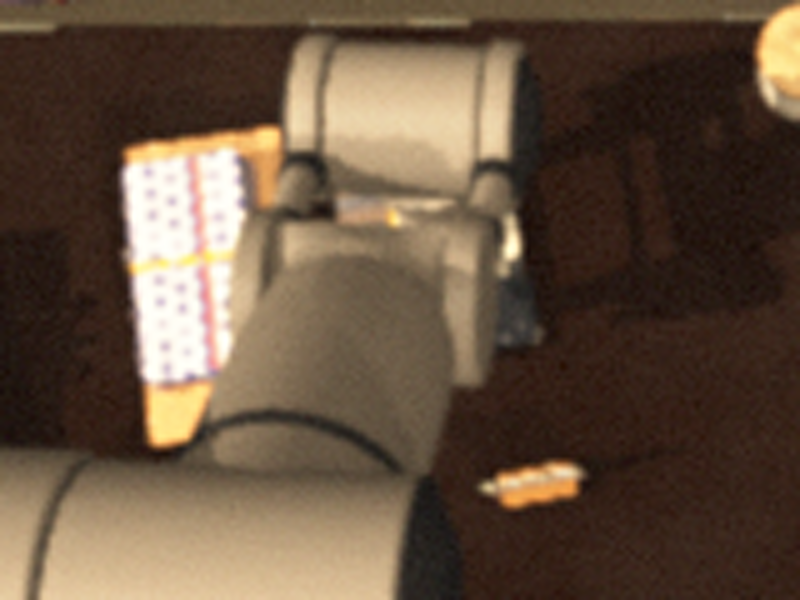

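The arm hides most of the grey pack; the riser at (205,290) and blue pack at (185,265) are undisturbed. About 36 mm remains, so I go gently and watch the force.

```bash
python3 -m jog '[[6,0,0,0,0,0],[6,0,0,0,0,0],[6,0,0,0,0,0],[5,0,0,0,0,0],[4,0,0,0,0,0],[3,0,0,0,0,0]]'; python3 -m jog '[[2,0,0,0,0,0],[2,0,0,0,0,0]]';python3 -m jog '[[2,0,0,0,0,0],[1,0,0,0,0,0]]'
```

```text
time: 7.2
tool_pos: [587.7, 76.0, 24.6]
tcp_rot: [-3.141, 0.001, 1.705]
contact_force: [-1.5, -15.4, 2.3]
grip_width: 91.6
finger_force: 7.9
time: 7.4
tool_pos: [587.6, 76.1, 24.7]
tcp_rot: [-3.141, 0.006, 1.704]
contact_force: [0.3, -25.4, -0.4]
grip_width: 92.0
finger_force: 12.5
time: 7.6
tool_pos: [587.6, 76.1, 24.7]
tcp_rot: [-3.141, 0.009, 1.704]
contact_force: [-0.0, -33.6, 0.4]
grip_width: 92.0
finger_force: 16.8
```

Flush: the force rises sharply with no further motion. I back off and clear the view.

```bash
python3 -m jog '[[-4,0,0,0,0,0],[-10,0,0,0,0,0],[-16,0,0,0,0,0],[-10,0,-30,0,0,0],[-20,0,-40,0,0,0],[-40,0,-30,0,0,0],[-40,-15,0,0,0,0],[-45,-15,0,0,0,0],[-45,-15,0,0,0,0],[-45,-15,0,0,0,0],[-45,-15,0,0,0,0],[-45,-15,0,0,0,0]]'
cat > m.py <<'E'
from h import *
import sys
im=snap("top"); x0,x1,y0,y1=200,300,160,250
cv2.imwrite("pics/"+sys.argv[1],cv2.resize(im[y0:y1,x0:x1],None,fx=6,fy=6,interpolation=cv2.INTER_CUBIC)[:,:,::-1])
for t,near,q,dm in(("grey_slab",(285,205),(590,120,.135),(170,90,0,44)),("blue_slab",(228,200),(565,237,.135),(154,83,46,86))):
    m=get(t,"top",near)
    if m is None: print(t,None); continue
    for fd in (0,1):
        f_=fit("top",m,q,dm,None,fd); print(t,np.round(f_[0],3),f_[1:])
E
python3 m.py crop4.png
```

```text
time: 8.8
tool_pos: [545.7, -293.2, 124.8]
tcp_rot: [3.141, -0.0, 1.705]
contact_force: [0.5, 0.3, 0.6]
grip_width: 91.5
finger_force: 0.0
grey_slab [5.81533e+02 1.28877e+02 1.34000e-01] (np.float64(112.28627450980393), np.int64(1293), array([], dtype=float64))
grey_slab [5.82798e+02 1.29100e+02 1.34000e-01] (np.float64(76.92156862745098), np.int64(1293), array([-8.24645637, -1.78767213]))
blue_slab [5.62838e+02 2.33840e+02 1.40000e-01] (np.float64(66.36470588235294), np.int64(1221), array([], dtype=float64))
blue_slab [5.62894e+02 2.34016e+02 1.37000e-01] (np.float64(46.37647058823529), np.int64(1221), array([-3.66604755, -2.0379822 ]))
```

View pics/crop4.png

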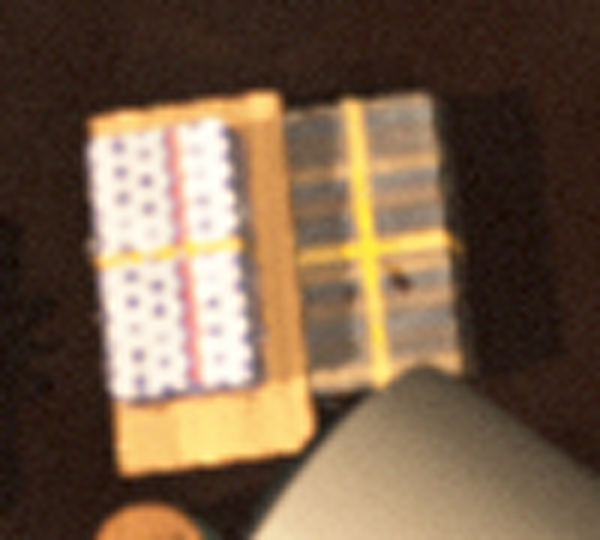

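The grey pack lies flush along the riser, with its ribbon cross at (368,247) in the crop; the blue cross is at (182,250). The arm covers one corner, so I move away and refine the relative offset.

```bash
python3 -m jog '[[-40,-20,-15,0,0,0],[-40,-20,-15,0,0,0],[-40,-20,-10,0,0,0],[-30,-20,0,0,0,0]]'; python3 m.py t5.png; python3 - <<'E'
from h import *
b=to_plane("top",[229.9,201.3],86)[0];g=to_plane("top",[260.9,200.8],44)[0];g0=to_plane("top",[309.9,196.3],44)[0]
print("cross blue",b,"grey",g,"grey0",g0)
a=.135;ey=np.array([np.cos(a),np.sin(a)]);ex=np.array([ey[1],-ey[0]]);print((g-b)@ey,(g-b)@ex)
r=get("riser","top",(243,217)); bm=get("blue_slab","top",(228,200)); gm=get("grey_slab","top",(262,200))
print(fit("top",r&~bm,(561,232,.135),(210,110,0,46),bm|gm))
# scene view too
snap("scene")
for t,q,dm in(("grey_slab",(582,129,.135),(170,90,0,44)),("blue_slab",(563,234,.135),(154,83,46,86))):
    for d in bot.outline_of(t,"scene")[:2]:
        if np.hypot(*(np.array(d["pixel"])-proj("scene",[q[0],q[1],50])[0]))<30:
            f_=fit("scene",d["mask"].astype(bool),q,dm); print(t,"scene",np.round(f_[0],3),f_[1:3]); break
E
```

```text
time: 9.35
tool_pos: [487.6, -452.0, 166.7]
tcp_rot: [3.139, 0.003, 1.706]
contact_force: [1.2, 0.1, -0.5]
grip_width: 91.7
finger_force: 0.0
grey_slab [5.80498e+02 1.28859e+02 1.51000e-01] (np.float64(74.31372549019608), np.int64(1321), array([], dtype=float64))
grey_slab [5.80120e+02 1.28624e+02 1.46000e-01] (np.float64(50.42745098039215), np.int64(1321), array([-3.98185189, -2.55696931]))
blue_slab [5.65432e+02 2.33165e+02 1.39000e-01] (np.float64(80.16078431372549), np.int64(1256), array([], dtype=float64))
blue_slab [5.64541e+02 2.33222e+02 1.37000e-01] (np.float64(74.60000000000001), np.int64(1256), array([-3.21457757, -0.27067158]))
cross blue [567.91246614 228.4920809 ] grey [577.02248854 131.71570993] grey0 [591.23545741 -38.23565237]
-3.998028547399864 97.12195556620503
((np.float64(560.1910476541461), np.float64(227.18591668111304), np.float64(0.12581835670037247)), np.float64(101.09411764705882), np.int64(710), array([], dtype=float64))
grey_slab scene [ 5.87435e+02  1.09415e+02 -1.37000e-01] (np.float64(312.9450980392157), np.int64(649))
blue_slab scene [5.63483e+02 2.32990e+02 1.12000e-01] (np.float64(51.66666666666666), np.int64(908))
```

```bash
python3 -m jog '[[43,10,0,0,0,0],[43,10,0,0,0,0],[43,10,0,0,0,0],[43,10,0,0,0,0],[43,10,0,0,0,0],[43,10,0,0,0,0],[43,10,0,0,0,0],[43,10,0,0,0,0],[43,10,0,0,0,0],[43,10,0,0,0,0],[43,10,0,0,0,0],[43,10,0,0,0,0]]';python3 -m jog '[[43,10,0,0,0,0],[43,10,0,0,0,0],[43,10,0,0,0,0],[43,10,0,0,0,0],[48,9,0,0,0,-0.005],[0,0,10,0,0,0],[0,0,0,0,0,0]]'
```

```text
time: 11.0
tool_pos: [537.0, 79.9, 165.1]
tcp_rot: [3.141, 0.0, 1.706]
contact_force: [0.6, -0.3, -0.0]
grip_width: 92.0
finger_force: 0.0
time: 11.7
tool_pos: [554.7, 303.1, 153.0]
tcp_rot: [-3.139, 0.001, 1.713]
contact_force: [-0.7, -0.5, -0.9]
grip_width: 91.8
finger_force: 0.0
```

```bash
python3 -m jog '[[0,0,25,0,0,0],[0,0,30,0,0,0],[0,0,25,0,0,0],[0,0,12,0,0,0],[0,0,7,0,0,0],[0,0,0,0,0,0]]';python3 -m jog '[[-5,0,0,0,0,0],[-5,0,0,0,0,0],[-4,0,0,0,0,0],[-4,0,0,0,0,0],[-6,0,0,0,0,0],[-8,0,0,0,0,0],[-8,0,0,0,0,0],[-8,0,0,0,0,0],[-8,0,0,0,0,0],[-8,0,0,0,0,0],[-8,0,0,0,0,0],[-8,0,0,0,0,0]]';python3 -m jog '[[-8,0,0,0,0,0],[-8,0,0,0,0,0],[-8,0,0,0,0,0],[-6,0,0,0,0,0],[-4,0,0,0,0,0],[-3,0,0,0,0,0],[0,0,0,0,0,0],[0,0,0,0,0,0]]'
```

```text
time: 12.3
tool_pos: [556.6, 301.1, 55.6]
tcp_rot: [-3.141, 0.0, 1.709]
contact_force: [-0.2, 0.4, -0.4]
grip_width: 92.0
finger_force: 0.0
time: 13.5
tool_pos: [567.6, 221.7, 55.7]
tcp_rot: [-3.141, 0.0, 1.709]
contact_force: [-1.3, 1.7, 2.7]
grip_width: 91.7
finger_force: 1.4
time: 14.3
tool_pos: [572.8, 185.8, 55.8]
tcp_rot: [3.141, 0.0, 1.71]
contact_force: [-0.6, 0.4, 0.2]
grip_width: 91.8
finger_force: 0.0
```

```bash
python3 -m jog '[[-3,0,0,0,0,0],[-2,0,0,0,0,0],[-2,0,0,0,0,0],[0,0,0,0,0,0]]'; python3 -m jog '[[4,0,0,0,0,0],[12,0,0,0,0,0],[15,0,-20,0,0,0],[0,0,-40,0,0,0],[0,0,-40,0,0,0],[0,0,0,0,0,0]]'; python3 -m jog '[[-43,-10,0,0,0,0],[-43,-10,0,0,0,0],[-43,-10,0,0,0,0],[-43,-10,0,0,0,0],[-43,-10,0,0,0,0],[-43,-10,0,0,0,0],[-43,-10,0,0,0,0],[-43,-10,0,0,0,0],[-43,-10,0,0,0,0],[-43,-10,0,0,0,0],[-43,-10,0,0,0,0]]'; python3 - <<'E'
from h import *
im=snap("top"); cv2.imwrite("pics/crop6.png",cv2.resize(im[160:250,200:300],None,fx=6,fy=6,interpolation=cv2.INTER_CUBIC)[:,:,::-1])
m=get("blue_slab","top",(260,200))
if m is not None:
    for fd in(0,1): f_=fit("top",m,(580,129,.14),(154,83,44,84),None,fd); print(np.round(f_[0],3),f_[1:])
m=get("grey_slab","top",(262,200)); print(m is not None)
r=get("red_bar","top",(387,220))
if r is not None:
    for fd in(0,1): f_=fit("top",r,(498,-305,.11),(176,70,0,52),None,fd); print(np.round(f_[0],3),f_[1:])
E
```

```text
time: 14.7
tool_pos: [573.8, 178.7, 55.8]
tcp_rot: [3.141, 0.0, 1.71]
contact_force: [-0.5, 1.0, 0.5]
grip_width: 91.8
finger_force: 0.2
time: 15.3
tool_pos: [572.2, 211.5, 161.8]
tcp_rot: [3.13, -0.001, 1.711]
contact_force: [0.1, 1.0, 0.1]
grip_width: 91.8
finger_force: 0.0
time: 16.4
tool_pos: [525.7, -275.1, 155.2]
tcp_rot: [-3.141, -0.0, 1.71]
contact_force: [0.8, -0.6, 0.4]
grip_width: 91.7
finger_force: 0.0
[5.79474e+02 1.25062e+02 1.43000e-01] (np.float64(105.61176470588236), np.int64(1128), array([], dtype=float64))
[5.79277e+02 1.25592e+02 1.33000e-01] (np.float64(52.52549019607844), np.int64(1128), array([-6.99126889, -3.9154665 ]))
True
```

View pics/crop6.png

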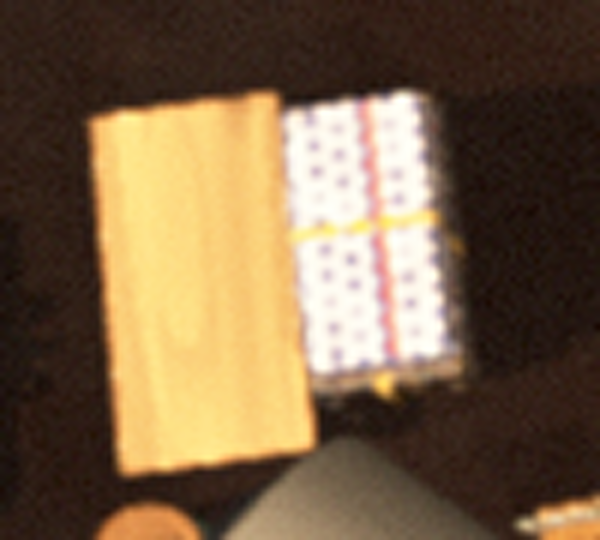

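The blue-dotted pack now rests on the grey one, its ribbon cross at (375,222) in the crop and a narrow rim of grey visible on the right and near sides. Next comes the red bar.

```bash
python3 -m jog '[[0,0,0,0,0,0.145],[0,0,0,0,0,0.145],[0,0,0,0,0,0.145],[0,0,0,0,0,0.145],[0,0,0,0,0,0.145],[0,0,0,0,0,0.145],[0,0,0,0,0,0.145],[0,0,0,0,0,0.145],[0,0,0,0,0,0.145],[0,0,0,0,0,0.145],[0,0,0,0,0,0.145]]'; python3 -m jog '[[-10,9,0,0,0,0],[-11,9,0,0,0,0],[-10,9,0,0,0,0],[0,0,0,0,0,0],[0,0,0,0,0,0]]'
```

```text
time: 17.7
tool_pos: [526.4, -271.6, 155.6]
tcp_rot: [-3.141, 0.0, 0.111]
contact_force: [0.5, 0.4, -1.0]
grip_width: 91.7
finger_force: 0.0
time: 18.2
tool_pos: [497.8, -304.9, 155.8]
tcp_rot: [-3.142, -0.0, 0.114]
contact_force: [0.3, 0.0, 0.6]
grip_width: 91.8
finger_force: 0.0
```

```bash
python3 -m jog '[[0,0,25,0,0,0],[0,0,25,0,0,0],[0,0,25,0,0,0],[0,0,20,0,0,0],[0,0,15,0,0,0],[0,0,12,0,0,0],[0,0,9,0,0,0],[0,0,7,0,0,0],[0,0,0,0,0,0]]'; python3 -m jog '[[0,0,0,0,0,0],[0,0,0,0,0,0],[0,0,0,0,0,0],[0,0,0,0,0,0],[0,0,0,0,0,0],[0,0,0,0,0,0]]' 0
```

```text
time: 19.1
tool_pos: [498.0, -304.2, 17.1]
tcp_rot: [-3.141, 0.001, 0.115]
contact_force: [-0.7, -0.3, -0.2]
grip_width: 91.7
finger_force: 0.0
time: 19.7
tool_pos: [498.5, -304.8, 18.3]
tcp_rot: [3.141, -0.001, 0.115]
contact_force: [-0.1, -0.8, 3.3]
grip_width: 67.1
finger_force: 30.0
```

```bash
python3 -m jog '[[0,0,-6,0,0,0],[0,0,-15,0,0,0],[0,0,-25,0,0,0],[0,0,-30,0,0,0],[0,0,-30,0,0,0],[0,0,-25,0,0,0],[0,0,-10,0,0,0]]'; python3 -m jog '[[6,-15,0,0,0,0],[10,-30,0,0,0,0],[12,-40,0,0,0,0],[12,-40,0,0,0,0],[12,-40,0,0,0,0],[12,-40,0,0,0,0],[12,-40,0,0,0,0],[12,-40,0,0,0,0],[12,-40,0,0,0,0],[12,-40,0,0,0,0],[11,-35,0,0,0,0],[7,-20,0,0,0,-0.025]]'; python3 -m jog '[[0,0,0,0,0,0],[0,0,0,0,0,0],[0,0,0,0,0,0]]'
python3 - <<'E'
from h import *
print(np.round(bot.get_obs()["tool_pos"],1))
snap("top","t7.png")
for d in bot.outline_of("red_bar","top")[:3]: print(d["p"],d["pixel"],d["mask"].sum())
s=snap("scene"); 
top=cv2.imread("pics/t7.png")[150:260,200:330]; cs=s[160:280,160:300][:,:,::-1]
a=cv2.resize(top,(390,330)); b=cv2.resize(cs,(385,330)); cv2.imwrite("pics/crop8.png",np.hstack([a,b]))
E
```

```text
time: 20.4
tool_pos: [498.9, -304.9, 161.2]
tcp_rot: [3.139, -0.003, 0.115]
contact_force: [0.2, -0.8, -1.8]
grip_width: 66.9
finger_force: 30.0
time: 21.6
tool_pos: [577.7, 131.6, 156.5]
tcp_rot: [-3.141, 0.004, 0.143]
contact_force: [0.1, -0.2, -2.1]
grip_width: 67.2
finger_force: 30.0
time: 21.9
tool_pos: [578.5, 127.1, 157.7]
tcp_rot: [3.141, 0.002, 0.139]
contact_force: [-0.9, -0.4, -1.9]
grip_width: 67.4
finger_force: 30.0
[578.5 127.1 157.7]
0.74 [494.1, 233.1] 1219
0.72 [260.1, 205.2] 356
```

View pics/crop8.png

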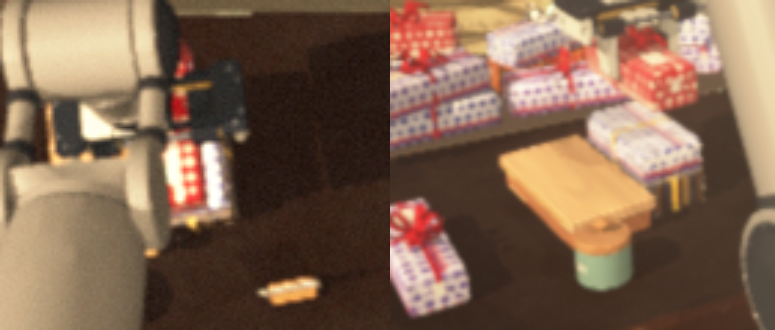

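The scene crop shows the blue pack flat on the grey one, with the red bar held level above it at (655,75). I lower it.

```bash
python3 -m jog '[[0,0,10,0,0,0],[0,0,14,0,0,0],[0,0,12,0,0,0],[0,0,8,0,0,0],[0,0,5,0,0,0],[0,0,2,0,0,0],[0,0,0,0,0,0],[0,0,0,0,0,0]]'; python3 -m jog '[[0,0,1.5,0,0,0],[0,0,1.5,0,0,0],[0,0,0,0,0,0]]'
```

```text
time: 22.85
tool_pos: [579.6, 127.7, 108.1]
tcp_rot: [3.141, -0.001, 0.14]
contact_force: [0.3, 0.0, -1.9]
grip_width: 67.3
finger_force: 30.0
time: 23.15
tool_pos: [579.2, 127.7, 104.6]
tcp_rot: [3.142, 0.0, 0.14]
contact_force: [0.3, 0.3, -2.0]
grip_width: 66.8
finger_force: 30.0
```

```bash
python3 -m jog '[[0,0,1,0,0,0],[0,0,1,0,0,0],[0,0,0,0,0,0]]'; python3 -m jog '[[0,0,0.5,0,0,0],[0,0,0.5,0,0,0],[0,0,0,0,0,0]]'
```

```text
time: 23.45
tool_pos: [579.2, 127.7, 102.5]
tcp_rot: [3.141, 0.0, 0.14]
contact_force: [-0.4, 0.5, -2.2]
grip_width: 67.4
finger_force: 30.0
time: 23.75
tool_pos: [579.3, 127.7, 102.1]
tcp_rot: [3.141, -0.0, 0.14]
contact_force: [-1.1, -0.5, 1.8]
grip_width: 67.0
finger_force: 30.0
```

Contact made. I release, rise straight up and look.

```bash
python3 -m jog '[[0,0,0,0,0,0],[0,0,0,0,0,0],[0,0,0,0,0,0],[0,0,0,0,0,0]]' 92; python3 -m jog '[[0,0,-5,0,0,0],[0,0,-15,0,0,0],[0,0,-25,0,0,0],[0,0,-30,0,0,0],[0,0,-10,0,0,0],[0,20,0,0,0,0],[-10,40,0,0,0,0],[-10,40,0,0,0,0],[-10,40,0,0,0,0],[-10,40,0,0,0,0],[-10,40,0,0,0,0],[-10,40,0,0,0,0]]';python3 -m jog '[[-10,40,0,0,0,0],[-10,40,0,0,0,0],[-10,40,0,0,0,0],[-10,40,0,0,0,0],[-10,40,0,0,0,0],[0,0,0,0,0,0]]'
python3 - <<'E'
from h import *
im=snap("top"); s=snap("scene")
a=cv2.resize(im[155:255,205:305],(390,390),interpolation=cv2.INTER_CUBIC); b=cv2.resize(s[160:260,180:280],(390,390),interpolation=cv2.INTER_CUBIC)
cv2.imwrite("pics/crop9.png",np.hstack([a,b])[:,:,::-1])
bot.outline_of
m=get("red_bar","top",(262,200))
if m is not None:
    for fd in(0,1): f_=fit("top",m,(580,128,.14),(176,70,84,136),None,fd); print(np.round(f_[0],3),f_[1:])
E
```

```text
time: 24.15
tool_pos: [579.4, 127.6, 101.7]
tcp_rot: [3.141, -0.0, 0.14]
contact_force: [0.2, -0.1, -0.5]
grip_width: 84.3
finger_force: 0.0
time: 25.35
tool_pos: [555.4, -139.7, 186.3]
tcp_rot: [-3.141, 0.0, 0.14]
contact_force: [0.2, 0.4, 0.1]
grip_width: 84.4
finger_force: 0.0
time: 25.95
tool_pos: [532.8, -348.2, 185.6]
tcp_rot: [3.14, 0.001, 0.134]
contact_force: [-0.3, 0.2, -1.0]
grip_width: 84.7
finger_force: 0.0
[5.81255e+02 1.27513e+02 1.91000e-01] (np.float64(182.3529411764706), np.int64(1140), array([], dtype=float64))
[5.79147e+02 1.26863e+02 1.40000e-01] (np.float64(50.83529411764707), np.int64(1140), array([-7.56566732, -8.64914682]))
```

View pics/crop9.png

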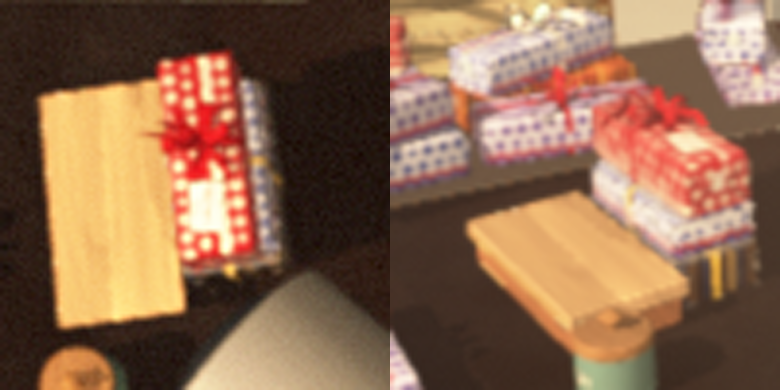

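The top crop shows the red bar centred on the column at (208,155). The scene crop shows it flat and squarely stacked. The fit puts the red bar within about 2 mm of the blue pack's centre, so I hand it in.

```bash
python3 -c "
from plant import bot
print(bot.close_job())"
```

```text
the job is handed in; nothing more can be done
None
```

I built the column and handed the job in at about 26 s: the grey pack flush against the riser, the blue-dotted pack squarely on it and the red bar upright on top; no verdict was returned.

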